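Set up the block-printing bed

ROBOT

A 6-joint arm with a two-finger parallel gripper is mounted at the origin on the work surface. World frame = base frame: x ahead of the robot, y to its left, z up, the work surface at z = 0. Lengths are in mm, angles in rad, forces in N, time in s.
With the tool pointing down it reaches from about 375 to 975 mm from the base axis. Payload 3.8 kg.
Tool frame: the origin (TCP) lies at the very end of the fingers, on their centre line; the grasp point (between the pads) lies ctrl.tcp_to_grasp behind it (ctrl.tcp_to_grasp is the distance from the TCP to the grasp point, in mm); z points along the fingers, y is the line along which they close (so a half turn about z gives the same grasp; the last joint's range is limited). The gripper opens to 88 mm and grips with 3 to 60 N. Pads are 18 mm wide; open, the fingers measure 123 mm over their backs; the gripper's body (75 mm by 187 mm) begins 45 mm behind the grasp point.
Start: joints at [1.18, 0.264, 1.604, -0, 1.274, -0.037], TCP at [233.861, 633.188, 238.706] pointing down, gripper open.
Joint ranges: [-2.63, 2.63], [-0.94, 2.18], [0.31, 2.57], [-1.31, 4.45], [0, 2.66], [-2.55, 2.55]. Speed limits (rad/s): [2.57, 2.57, 3.14, 3.14, 3.14, 3.14].

INTERFACE

Orientations are given as a unit quaternion [w, x, y, z].
In Python, from rig import ctrl gives the robot as it stands. The module is installed in compiled form; this text tells all that it offers.
- The arm moves only by the tool move_arm, never from a script. Its argument "commands" is a list of rows, each a list of 7 numbers: the turn, a rotation vector about the world's x, y, z scaled (see below), then the shift along the world's x, y, z scaled (see below), then the opening, from -1 (shut) to 1 (fully open). In form: [[wx, wy, wz, x, y, z, hand], ...]. A call has 1 to 5 rows; each row is the pose to reach, as a shift and turn from the pose commanded when the call began, turning the shorter way round; what a row does not reach only later rows make up. The controller multiplies each number of a shift by 0.08 m and each number of a turn by 180 degrees. A row lasts 1/10 s, in which the tool goes at most 50 mm and 8.59 degrees, less where a joint would pass 70% of its speed; a pose out of reach is approached as far as the arm can. A call with a number of a shift or a turn outside -1 to 1 is refused whole. A call with a gripper value outside its range is refused whole. The fingers move at their own pace and stop on an object; "squeeze" is the grip in N (left out, the last holds). Time passes only in rows, so rows that repeat a pose let the fingers close. It gives the time, the measured TCP pose, the force, the opening and the grip force at its end, in the units of the state.
- ctrl.get_state(): the state, without advancing time (a new reading comes with each control period).
- ctrl.get_image(name): name is "scene" or "top" or "wrist"; returns the picture (384x512x3 uint8, red, green, blue); there is no depth.
- ctrl.get_calibration(name): a dict with "fovy" (degrees; the focal length in pixels is half the picture's height over the tangent of half this angle, whatever the lens; pixels are square), "cx", "cy" (the principal point, pixels), "dist" ([k1, k2, p1, p2, k3] as OpenCV has them; the pictures are not rectified), "R" (3x3) and "t" (3): a world point X has camera coordinates R X + t; the wrist camera has in their place "mount" (4x4, takes a point from camera to tool coordinates, whose origin is the TCP and whose axes are the flange's). Camera axes: x right, y down, z forward; pixel columns grow to the right and rows downward; lengths in mm; the calibration is good to about 2 mm. A picture is of the moment at which its call begins: read the wrist's pose just before it. get_calibration takes no time and is no camera call.
- ctrl.job_done(): hands the job in; it is judged then, once.
Trained networks look in the newest picture that a camera, given by its name, has taken for a name from the list of things; names that differ only in an ending like _2 or _b are one class to them, and where a whole thing is asked for, a point or a joint stands for the part that bears it (a point fixed in the world has none). Each returns a list of dicts, best first, with "p" (0 to 1); they miss things now and then, are a little off and sometimes report something else, mostly with a low value. They report only what shows in the picture. A call takes as long as a camera call. They do not tell look-alikes from the thing itself.
- ctrl.boxes_of(query, camera): "xyz" ([x, y, z] in mm, in the coordinates of the camera as it stood for that picture, good to about 4 mm: the middle of the surface that is visible of it).
- ctrl.trace(query, camera): "mask" (384x512 bool, what is visible of it).
The state is a dict: "t": time; "q": joint angles; "joint_vel": joint speeds; "effort": joint torques, N m; "eef_pos": TCP position; "tool_rot": TCP orientation; "ft_force": force on the tool from outside, world axes, zero at the start; "torque": the same for the moment, N m; "grip_width": finger opening in mm; "grip_force": force on a finger pad.
Only numpy, scipy, OpenCV 4.12 (cv2) and the standard library are available. Lean on these libraries where they do the work, as an engineer would, in place of code of your own. Each camera call takes 0.05 s, during which the arm holds its last target. There are 200 camera calls.

TASK

Set up the plywood printing bed for the next class: slide the wooden printing block fully home in the three-sided wooden pocket so it lies flat and square against the end wall, and turn the black bar knob in small steps until the pointer on the sliding paper stop lines up with the pointed tip of the mark clip (not the blunt clip). Move the paper stop only by its knob, and leave the small ink jar standing where it is on the bed.

Things in the scene. Friction and masses are not known exactly. Their poses are not given: they have to be found in the camera images.
- bed: fixed plywood board 270 (x) x 380 (y) x 15 mm thick on the table; origin at the centre of its underside, +x away from the robot, +y left, z up; its position and yaw vary. In its frame: knob axis at x -30, y -90; pointer rail and white tick scale run along y at x +48 and x +70..+132 around y -90; pocket centre line at y +95
- pocket_home (a point): underside centre of the block when home (bed frame x +60, y +95, z +15 mm); axes as the bed. Pocket: 66 mm wide, side walls 10 mm thick, 12 mm high, bed x +32..+108; far end wall's inner face 40 mm beyond this point in +x; open to -x, where two 12 mm high guide wings flare to a mouth about 88 mm wide at bed x 0
- block: loose wooden printing block, 80 (x) x 60 (y) x 20 mm (22 with its grey leaf-patterned face up), 80 g, origin at the centre of its underside. It starts lying on the bed in front of the pocket mouth, a little askew; either end may go in first, face up
- knob (a joint): turn of the black bar knob about its vertical axis, rad, range -4.4..4.4, counter-clockwise from above is positive; 0 means the bar lies along the bed's x. Each +1 rad moves the pointer 12 mm to the bed's +y (left). Stiff by about 0.1 N m, stays where it is left
- knob_grip (a point): on the knob's axis, in the middle of its bar, 59 mm above the table; x along the bar. The bar is 80 long, 14 wide and 26 mm tall (46 to 72 mm above the table), on a fixed round grey boss of radius 18 mm, 39 mm above the table. It can be pushed round at its ends or pinched across its width
- carriage: sliding aluminium paper stop, 28 x 30 x 14 mm with a thin lip towards the robot, at bed x +48, on a rail along the bed's y, top 34 mm above the table; moved by the knob, must not be pushed by the robot
- pointer_tip (a point): tip of the 20 mm dark steel cone on the paper stop that points to the bed's +x, 27 mm above the table
- mark_clip: fixed grey metal clip 22 x 18 x 14 mm on the white scale, with a 20 mm dark cone that points to the bed's -x; origin under the middle of its front face; axes as the bed. May be to the left or right of the pointer
- mark_tip (a point): tip of the mark clip's cone, 27 mm above the table, 5 mm beyond the line of the pointer's tip in bed x; axes as the bed. The pointer lines up when both tips have the same bed y
- plain_clip: fixed clip like the mark clip but blunt, with no cone: to be ignored
- ink_jar: bystander, leave alone: small glass ink jar, radius 19, 45 mm tall, standing on the near right corner of the bed (bed x -105, y -164); origin at its underside
Mind the look-alikes: they are no part of the job. Several things have the shape of the block; the one meant has the colours described above.

How it is judged:
By the outcome, as a careful person would: the job done as asked, in the order asked, and still so for the second after the job is handed in, with the robot touching nothing.
It also fails if it takes over 58 s, if anything falls off the work surface, if the arm or the gripper's body presses on something with over 40 N, if the wrist force passes 120 N, or if a joint passes its speed limit or range.

## Working session

There is one attempt and no reset: what is moved stays moved. The work goes in short steps, Python scripts to look and compute and a tool call to move; the robot and the scene stay as the last step left them, time stands still between calls to the robot, and variables do not carry over. Pictures are saved under pics/ and viewed, at most 10 in all, crops included, and the job is handed in when it is done.

Besides the shell and the picture viewer there is one more tool, called after "Request:" by a JSON object that holds its "fn" and its "kwargs", one argument or row to a line. move_arm: Moves the arm, as the interface text tells. Shifts and turns lie within -1 to 1; 1 stands for 0.08 m of shift or 180 degrees of turn. Its arguments: {"type":"object","properties":{"commands":{"type":"array"},"squeeze":{"type":"number"}},"required":["commands"]}

```bash
mkdir -p pics; cat > h.py <<'E'
import numpy as np, cv2
from rig import ctrl
def cal(n):
    c=ctrl.get_calibration(n); f=192/np.tan(np.radians(c["fovy"])/2)
    return np.array([[f,0,c["cx"]],[0,f,c["cy"]],[0,0,1.]]),np.array(c["dist"],float),c
def Rq(q):
    from scipy.spatial.transform import Rotation as R
    return R.from_quat([q[1],q[2],q[3],q[0]]).as_matrix()
def ext(n,st=None):
    K,d,c=cal(n)
    if n!="wrist": return K,d,np.array(c["R"]),np.array(c["t"])
    st=st or ctrl.get_state(); M=np.array(c["mount"]); T=np.eye(4); T[:3,:3]=Rq(st["tool_rot"]); T[:3,3]=st["eef_pos"]
    W=np.linalg.inv(T@M); return K,d,W[:3,:3],W[:3,3]
def ray(E,uv,z):
    K,d,R,t=E; p=cv2.undistortPoints(np.array(uv,float).reshape(-1,1,2),K,d)[:,0]
    D=np.c_[p,np.ones(len(p))]@R; C=-R.T@t
    return C+D*((np.reshape(z,(-1,1))-C[2])/D[:,2:])
def proj(E,X):
    K,d,R,t=E; return cv2.projectPoints(np.array(X,float).reshape(-1,3),cv2.Rodrigues(R)[0],t,K,d)[0][:,0]
def save(im,n): cv2.imwrite("pics/"+n,im[...,::-1])
E
python3 - <<'E'
from h import *
s=ctrl.get_state(); print(s["t"],s["tool_rot"])
a=ctrl.get_image("top");save(a,"top0.png");b=ctrl.get_image("scene");
save(np.vstack([cv2.resize(a,None,fx=1,fy=1),b])[:600] if 0 else cv2.resize(a,(800,600)),"t.png")
save(cv2.resize(b,(800,600)),"s.png")
for n in("top",):
  K,d,R,t=ext(n);print(K,d,R,-R.T@t)
  for q in ["bed","block","knob","knob_grip","carriage","pointer_tip","mark_clip","mark_tip","plain_clip","ink_jar","pocket_home"]:
    try:
      for r in ctrl.boxes_of(q,n)[:4]: print(q,round(r["p"],2),np.round(R.T@(np.array(r["xyz"])-t),1), proj((K,d,R,t),R.T@(np.array(r["xyz"])-t)).round())
    except Exception as e: print(q,e)
print(ctrl.get_calibration("wrist")["mount"])
E
```

```text
0.0 [-2.32849811e-04  1.75984895e-01  9.84392234e-01 -1.09200129e-03]
[[415.30743632   0.         261.6098726 ]
 [  0.         415.30743632 188.50872344]
 [  0.           0.           1.        ]] [-0.06707973  0.          0.          0.          0.        ] [[-0.01617343 -0.99984425  0.00706408]
 [-0.99596181  0.01548584 -0.08843222]
 [ 0.08830906 -0.0084658  -0.99605715]] [ 420.70590827   67.51614955 1158.85953541]
bed 0.91 [556.2  33.8  17.8] [[270. 176.]]
block 0.94 [268.4 240.   21.3] [[196. 283.]]
block 0.9 [ 292.5 -242.7   18.6] [[373. 270.]]
block 0.74 [308.9 362.5  22. ] [[151. 268.]]
block 0.68 [464.7 122.5  35.5] [[238. 209.]]
knob 0.61 [544.8 -53.3  70.8] [[304. 177.]]
knob 0.45 [556.8  34.5  18.8] [[270. 176.]]
knob_grip 0.74 [544.  -53.4  73.3] [[304. 178.]]
carriage 0.46 [628.6 -39.1  37.7] [[296. 148.]]
pointer_tip 0.6 [619.1 -38.1  30.3] [[296. 152.]]
mark_clip 0.55 [679.8   6.1  37. ] [[280. 130.]]
mark_tip 0.71 [543.2 -47.9  71.7] [[302. 178.]]
mark_tip 0.6 [673.1   8.8  34.3] [[279. 133.]]
mark_tip 0.57 [557.3  34.   11.6] [[270. 176.]]
plain_clip 0.59 [697.4 -49.8  37.5] [[300. 124.]]
ink_jar 0.6 [ 491.3 -143.    62.6] [[338. 197.]]
pocket_home 0.69 [555.7  33.7  11. ] [[270. 176.]]
pocket_home 0.52 [674.7   5.8  30.6] [[280. 133.]]
[[ 1.69163511e-03 -9.64871341e-01 -2.62717404e-01  6.78250229e+01]
 [ 9.99998326e-01  1.44914558e-03  1.11676361e-03 -8.19948569e-01]
 [-6.96817439e-04 -2.62718853e-01  9.64872177e-01 -1.45010834e+02]
 [ 0.00000000e+00  0.00000000e+00  0.00000000e+00  1.00000000e+00]]
```

View pics/t.png

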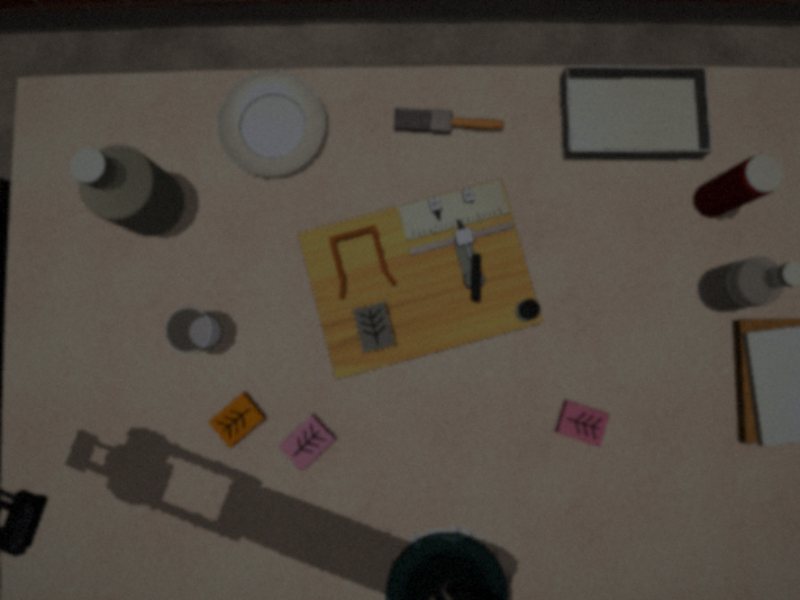

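View pics/s.png

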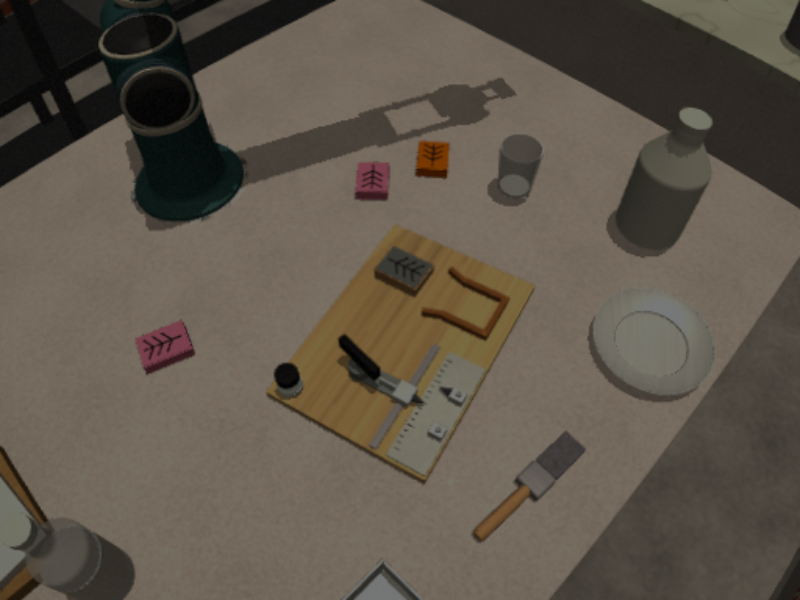

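The bed is in the middle. Four things have the block's shape, at these top-picture pixels (800-wide view): grey (375,327) on the bed in front of the pocket, pink (308,442), orange (237,419) and rose (583,423). The grey one fits, because it has the grey leaf face and lies on the bed. I'll confirm it with a crop and fit the bed pose.

```bash
python3 - <<'E'
from h import *
from scipy.optimize import least_squares
a=ctrl.get_image("top"); E=ext("top")
m=ctrl.trace("bed","top")[0]["mask"].astype(np.uint8)
cs,_=cv2.findContours(m,cv2.RETR_EXTERNAL,cv2.CHAIN_APPROX_NONE); c=max(cs,key=cv2.contourArea)[:,0]
P=ray(E,c,15.)[:,:2]
def res(p):
    ct,st=np.cos(p[2]),np.sin(p[2]); d=P-p[:2]; x=d@[ct,st]; y=d@[-st,ct]
    qx=np.abs(x)-135; qy=np.abs(y)-190
    return np.where((qx>0)|(qy>0),np.hypot(np.maximum(qx,0),np.maximum(qy,0)),np.maximum(qx,qy))
best=min((least_squares(res,[556,34,y],loss="soft_l1",f_scale=2) for y in (0.1,0.25,0.4)),key=lambda r:r.cost)
print(best.x,np.degrees(best.x[2]),np.sqrt(np.mean(best.fun**2)))
bx,by,th=best.x
def B(x,y,z): return [bx+x*np.cos(th)-y*np.sin(th),by+x*np.sin(th)+y*np.cos(th),z]
for n,p in dict(knob=(-30,-90,59),home=(60,95,15),jar=(-105,-164,15)).items(): print(n,np.round(B(*p),1),proj(E,B(*p)).round())
o=a.copy()
save(cv2.resize(o[120:260,180:360],None,fx=4.2,fy=4.2,interpolation=cv2.INTER_CUBIC),"c.png")
for n in ["block"]:
  for r in ctrl.trace(n,"top")[:5]:
    mm=r["mask"].astype(np.uint8); print(r["p"],cv2.minAreaRect(np.argwhere(mm)[:,::-1].astype(np.float32)))
E
```

```text
[5.52882141e+02 3.96399050e+01 2.48190661e-01] 14.220277366460161 9.380979332477871
knob [545.9 -55.   59. ] [[304. 178.]]
home [587.7 146.5  15. ] [[229. 165.]]
jar [ 491.4 -145.1   15. ] [[335. 198.]]
0.98 ((238.7801055908203, 209.42532348632812), (28.66497039794922, 22.931976318359375), 75.0685806274414)
0.86 ((150.93515014648438, 268.05120849609375), (22.96814727783203, 31.808406829833984), 51.709835052490234)
0.82 ((372.60003662109375, 270.20001220703125), (30.35786247253418, 22.135942459106445), 18.434946060180664)
0.8 ((196.60731506347656, 282.9577941894531), (22.78837776184082, 29.727697372436523), 46.7357063293457)
```

View pics/c.png

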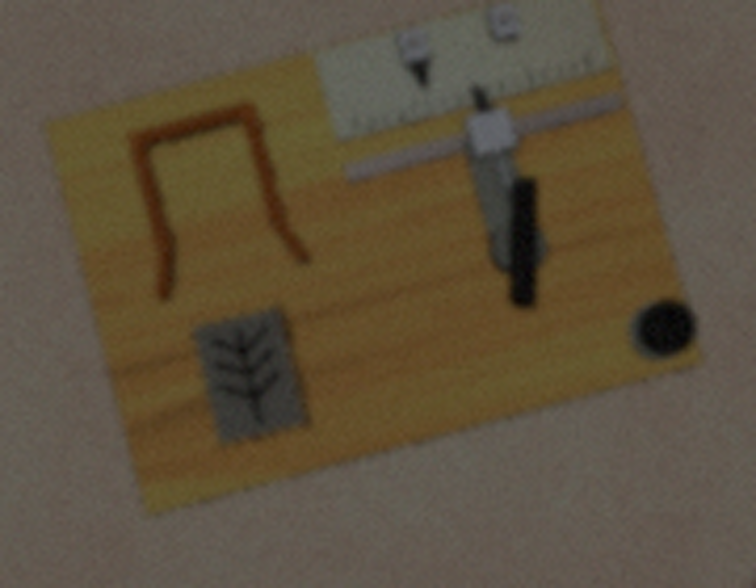

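The crop confirms the grey leaf-faced block on the bed, below the pocket mouth. The mark clip with its cone is left of the pointer, at crop (420,70) against (480,95). The blunt clip is at (505,20). Next I move the wrist camera over the bed.

Request:
{"fn": "move_arm", "kwargs": {
  "commands": [
    [0,0,0.013,0.23,-0.45,0,1],
    [0,0,0.026,0.46,-0.9,0,1]
  ]
}}

```text
t: 1.0
eef_pos: [270.5, 561.0, 238.4]
tool_rot: [0.0, 0.134, 0.991, -0.0]
ft_force: [0.3, -0.0, 0.1]
grip_width: 88.2
grip_force: 0.0
```

Request:
{"fn": "move_arm", "kwargs": {
  "commands": [
    [0,0,0.013,0.23,-0.45,0,1],
    [0,0,0.026,0.46,-0.9,0,1]
  ]
}}

```text
t: 1.2
eef_pos: [307.9, 487.9, 238.7]
tool_rot: [0.0, 0.094, 0.996, 0.0]
ft_force: [0.8, 0.1, 0.2]
grip_width: 88.1
grip_force: 0.0
```

Request:
{"fn": "move_arm", "kwargs": {
  "commands": [
    [0,0,0.013,0.23,-0.45,0,1],
    [0,0,0.026,0.46,-0.9,0,1]
  ]
}}

```text
t: 1.4
eef_pos: [344.8, 415.8, 238.9]
tool_rot: [0.0, 0.053, 0.999, 0.0]
ft_force: [0.2, -0.2, 0.0]
grip_width: 87.9
grip_force: 0.0
```

Request:
{"fn": "move_arm", "kwargs": {
  "commands": [
    [0,0,0.013,0.23,-0.45,0,1],
    [0,0,0.026,0.46,-0.9,0,1]
  ]
}}

```text
t: 1.6
eef_pos: [381.6, 343.8, 239.0]
tool_rot: [0.0, 0.013, 1.0, 0.0]
ft_force: [0.9, 0.2, -0.2]
grip_width: 88.3
grip_force: 0.0
```

Request:
{"fn": "move_arm", "kwargs": {
  "commands": [
    [0,0,0.013,0.23,-0.45,0,1],
    [0,0,0.026,0.46,-0.9,0,1]
  ]
}}

```text
t: 1.8
eef_pos: [418.4, 271.7, 239.1]
tool_rot: [0.0, -0.028, 1.0, 0.0]
ft_force: [0.7, 0.1, 1.4]
grip_width: 88.1
grip_force: 0.0
```

Request:
{"fn": "move_arm", "kwargs": {
  "commands": [
    [0,0,0.013,0.23,-0.45,0,1],
    [0,0,0.026,0.46,-0.9,0,1]
  ]
}}

```text
t: 2.0
eef_pos: [455.2, 199.7, 239.1]
tool_rot: [0.0, -0.069, 0.998, 0.0]
ft_force: [0.1, 1.6, -1.2]
grip_width: 87.7
grip_force: 0.0
```

Request:
{"fn": "move_arm", "kwargs": {
  "commands": [
    [0,0,0.013,0.23,-0.45,0,1],
    [0,0,0.026,0.46,-0.9,0,1]
  ]
}}

```text
t: 2.2
eef_pos: [492.1, 127.6, 239.1]
tool_rot: [0.0, -0.11, 0.994, 0.0]
ft_force: [0.3, 0.3, -0.4]
grip_width: 88.2
grip_force: 0.0
```

Request:
{"fn": "move_arm", "kwargs": {
  "commands": [
    [0,0,0.013,0.23,-0.45,0,1],
    [0,0,0.026,0.46,-0.9,0,1],
    [0,0,0.026,0.46,-0.9,0,1]
  ]
}}

```text
t: 2.5
eef_pos: [530.1, 53.3, 239.0]
tool_rot: [0.001, -0.147, 0.989, -0.001]
ft_force: [-0.7, 0.4, -0.2]
grip_width: 88.1
grip_force: 0.0
```

```bash
python3 - <<'E'
from h import *
print(ctrl.tcp_to_grasp)
s=ctrl.get_state(); w=ctrl.get_image("wrist"); E=ext("wrist",s); save(w,"w0.png"); np.savez("w0.npz",w=w,R=E[2],t=E[3]); K,d,R,t=E; print(K,d)
for q in ["block","knob_grip","carriage","pointer_tip","mark_clip","mark_tip","plain_clip"]:
  for r in ctrl.boxes_of(q,"wrist")[:2]:
    X=R.T@(np.array(r["xyz"])-t); print(q,round(r["p"],2),X.round(1),proj(E,X).round())
g=np.clip(w.astype(float)*1.8,0,255).astype(np.uint8); save(cv2.resize(g,(800,600),interpolation=cv2.INTER_CUBIC),"w.png")
E
```

```text
18.700000000000003
[[326.10693552   0.         259.16428666]
 [  0.         326.10693552 194.28507054]
 [  0.           0.           1.        ]] [-0.02265586  0.          0.          0.          0.        ]
block 0.94 [302.1 227.3  21.6] [[490.   6.]]
block 0.7 [466.2 118.3  31.5] [[335. 131.]]
knob_grip 0.78 [542.6 -55.9  71.4] [[148. 157.]]
knob_grip 0.69 [618.3 -42.3  33.2] [[157. 218.]]
carriage 0.9 [618.  -43.4  32.9] [[156. 218.]]
pointer_tip 0.93 [617.9 -43.   32.9] [[156. 218.]]
mark_tip 0.82 [674.7   9.1  31.5] [[189. 272.]]
```

View pics/w.png

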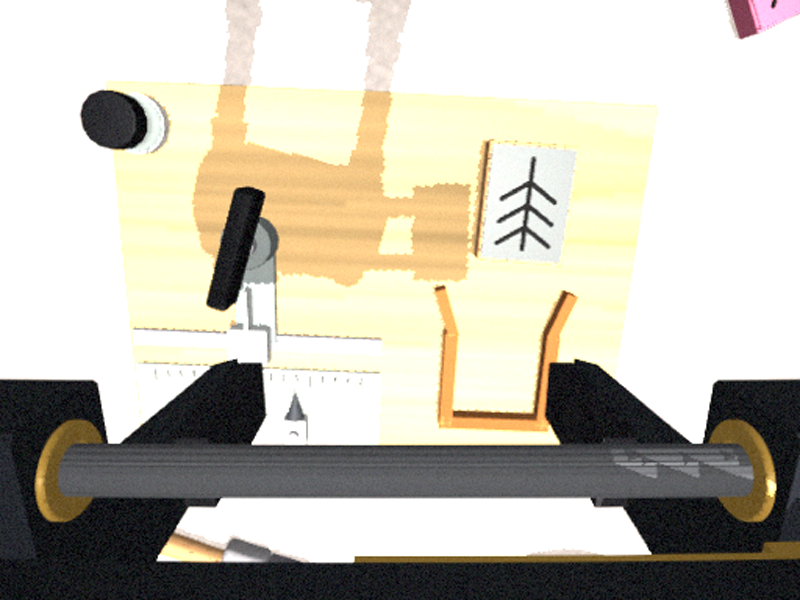

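The wrist view (800-wide) shows these: block top corners near (489,141), (576,151), (559,262), (479,258); pocket end wall at y≈412–425; mark cone tip at (295,390); bar knob from (248,190) to (222,305). Now I turn these into positions.

```bash
python3 - <<'E'
from h import *
D=np.load("w0.npz"); K,d,_=cal("wrist"); E=(K,d,D["R"],D["t"])
s=lambda *p:np.array(p,float)/1.5625
def show(n,p,z):
    X=ray(E,s(*p),z); print(n,X[:,:2].round(1).tolist()); return X
bl=show("block top",[(489,141),(576,151),(559,262),(479,258)],37.)
ang=lambda v:np.degrees(np.arctan2(v[1],v[0]))
print("block ctr",bl.mean(0),"long-edge yaw",ang(bl[2]-bl[1]),ang(bl[3]-bl[0]))
ne=show("near edge",[(117,82),(656,104)],15.); print(ang(ne[0]-ne[1])+90, np.linalg.norm(ne[0]-ne[1]))
le=show("left edge",[(656,104),(622,360)],15.); print(ang(le[1]-le[0]))
pw=show("end wall inner top corners",[(453,412),(537,413)],27.); print(ang(pw[1]-pw[0])-90,np.linalg.norm(pw[0]-pw[1]))
show("wall mouths top inner",[(455,332),(543,333)],27.)
show("wing tips",[(442,288),(569,293)],27.)
kn=show("bar ends",[(248,188),(222,306)],72.); print(ang(kn[1]-kn[0]),kn.mean(0))
show("mark tip",[(295,390)],27.)
w=D["w"]; im=w[195:270,130:230]; save(cv2.resize(im,(800,600),interpolation=cv2.INTER_CUBIC),"p.png")
E
```

```text
block top [[434.8, 81.0], [423.8, 137.6], [495.9, 154.0], [509.6, 100.1]]
block ctr [466.01498829 118.13777381  37.        ] long-edge yaw 12.804635675447162 14.328294098697922
near edge [[469.8, -169.8], [376.0, 185.2]]
14.803916720636266 367.15215473614273
left edge [[376.0, 185.2], [555.5, 237.3]]
16.18261367071604
end wall inner top corners [[630.5, 122.5], [612.3, 185.0]]
16.196234294093557 65.0781606087466
wall mouths top inner [[568.3, 103.3], [550.0, 165.8]]
wing tips [[539.4, 83.7], [515.9, 172.8]]
bar ends [[505.4, -53.0], [582.3, -53.1]]
-0.020457749600621866 [543.84892633 -53.04516345  72.        ]
mark tip [[648.3, 1.4]]
```

View pics/p.png

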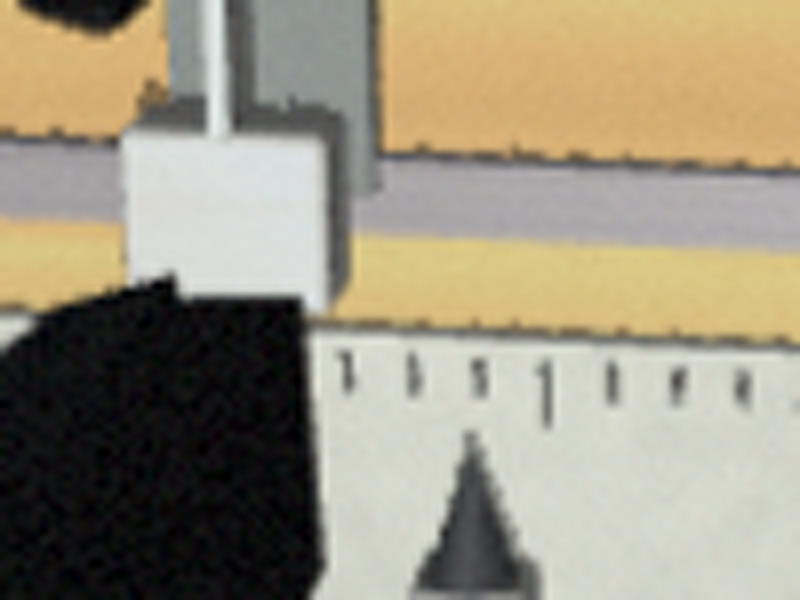

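```bash
cat > fit.py <<'E'
from h import *
from scipy.optimize import least_squares
D=np.load("w0.npz"); K,d,_=cal("wrist"); Ew=(K,d,D["R"],D["t"]); Et=ext("top")
s=lambda p:np.array(p,float)/1.5625
c=lambda p:np.array(p,float)/4.2+[180,120]
def solve(obs,x0):
    P=np.vstack([ray(E,px,z)[:,:2] for E,px,z,_ in obs]); Q=np.vstack([np.array(q,float) for *_,q in obs])
    f=lambda p:(p[:2]+Q@np.array([[np.cos(p[2]),np.sin(p[2])],[-np.sin(p[2]),np.cos(p[2])]])-P).ravel()
    r=least_squares(f,x0,loss="soft_l1",f_scale=2); return r.x,r.fun.reshape(-1,2)
E
python3 - <<'E'
from fit import *
W=(Ew,s([(453,412),(537,413),(455,332),(543,333),(442,288),(569,293),(656,104)]),[27.]*6+[15.],[(100,62),(100,128),(32,62),(32,128),(0,51),(0,139),(-135,190)])
T=(Et,c([(45,125),(150,515),(703,360),(144,143),(247,122)]),[15.]*3+[27.]*2,[(135,190),(-135,190),(-135,-190),(100,128),(100,62)])
for o in ([W],[T],[W,T]):
    x,f=solve(o,[553,39,.25]); print(x.round(3),np.degrees(x[2]).round(2)); print(f.round(1).tolist())
bw=(Ew,s([(489,141),(576,151),(559,262),(479,258)]),[37.]*4,[(-40,-30),(-40,30),(40,30),(40,-30)])
bt=(Et,c([(195,328),(283,308),(308,422),(222,443)]),[37.]*4,[(40,30),(40,-30),(-40,-30),(-40,30)])
for o in ([bw],[bt]):
    x,f=solve(o,[466,118,.25]); print("block",x.round(3),np.degrees(x[2]).round(2),f.round(1).tolist())
E
```

```text
[5.51898e+02 3.57170e+01 2.60000e-01] 14.88
[[2.1, -1.2], [3.4, 0.1], [-1.4, 0.6], [-0.0, 1.9], [-0.6, 1.3], [0.3, -2.7], [-3.3, -0.5]]
[5.52716e+02 3.65570e+01 2.56000e-01] 14.64
[[1.5, 0.6], [-1.4, 0.5], [-0.5, -2.6], [-1.4, -1.2], [2.4, 2.8]]
[5.52112e+02 3.60350e+01 2.57000e-01] 14.74
[[2.6, -1.1], [3.9, 0.2], [-1.0, 0.9], [0.5, 2.2], [-0.3, 1.7], [0.8, -2.3], [-2.7, 0.3], [0.6, 0.2], [-2.2, -0.3], [-0.8, -3.3], [-2.2, -1.6], [1.7, 2.4]]
block [4.65641e+02 1.18384e+02 2.39000e-01] 13.71 [[-0.9, -1.2], [-4.1, 0.5], [1.4, 3.0], [2.0, -1.3]]
block [4.64729e+02 1.17093e+02 2.17000e-01] 12.41 [[1.7, 1.4], [2.6, -0.3], [-1.9, -2.5], [-2.3, 0.8]]
```

Request:
{"fn": "move_arm", "kwargs": {
  "commands": [
    [0,0,-0.011,-0.4,0.4,0,1],
    [0,0,-0.022,-0.81,0.81,0,1]
  ]
}}

```text
t: 3.1
eef_pos: [462.9, 122.8, 238.7]
tool_rot: [-0.0, -0.114, 0.994, 0.0]
ft_force: [-0.1, 0.2, -0.1]
grip_width: 88.2
grip_force: 0.0
```

Request:
{"fn": "move_arm", "kwargs": {
  "commands": [
    [0,0,0,0,0,-0.45,1],
    [0,0,0,0,0,-0.9,1],
    [0,0,0,0,0,-0.9,1]
  ]
}}

```text
t: 3.4
eef_pos: [458.9, 122.2, 162.1]
tool_rot: [-0.005, -0.116, 0.993, -0.0]
ft_force: [-0.9, -0.1, -0.2]
grip_width: 88.1
grip_force: 0.0
```

Request:
{"fn": "move_arm", "kwargs": {
  "commands": [
    [0,0,0,0,0,-0.45,1],
    [0,0,0,0,0,-0.9,1],
    [0,0,0,0,0,-0.9,1]
  ]
}}

```text
t: 3.7
eef_pos: [460.2, 121.5, 91.8]
tool_rot: [-0.004, -0.115, 0.993, -0.0]
ft_force: [-1.3, -0.4, -0.5]
grip_width: 88.3
grip_force: 0.0
```

Request:
{"fn": "move_arm", "kwargs": {
  "commands": [
    [0,0,0,0.03,-0.04,-0.4,1],
    [0,0,0,0.03,-0.04,-0.78,1],
    [0,0,0,0.03,-0.04,-0.78,1],
    [0,0,0,0.03,-0.04,-0.78,1]
  ]
}}

```text
t: 4.1
eef_pos: [467.0, 119.1, 34.1]
tool_rot: [0.0, -0.115, 0.993, 0.0]
ft_force: [-0.0, -0.5, 0.7]
grip_width: 88.1
grip_force: 0.0
```

Request:
{"fn": "move_arm", "kwargs": {
  "commands": [
    [0,0,0,-0.02,-0.01,-0.05,1],
    [0,0,0,-0.02,-0.01,-0.05,-1],
    [0,0,0,-0.02,-0.01,-0.05,-1],
    [0,0,0,-0.02,-0.01,-0.05,-1],
    [0,0,0,-0.02,-0.01,-0.05,-1]
  ],
  "squeeze": 10
}}

```text
t: 4.6
eef_pos: [464.6, 118.1, 28.8]
tool_rot: [0.0, -0.115, 0.993, 0.0]
ft_force: [0.0, -0.2, 2.0]
grip_width: 59.8
grip_force: 10.0
```

Request:
{"fn": "move_arm", "kwargs": {
  "commands": [
    [0,0,0.0086,0.12,-0.01,0.015,-1],
    [0,0,0.0086,0.246,-0.019,0.015,-1],
    [0,0,0.0086,0.246,-0.019,0.015,-1]
  ]
}}

```text
t: 4.9
eef_pos: [485.7, 116.5, 29.9]
tool_rot: [0.001, -0.128, 0.992, 0.0]
ft_force: [0.3, 0.5, -0.8]
grip_width: 60.1
grip_force: 10.0
```

Request:
{"fn": "move_arm", "kwargs": {
  "commands": [
    [0,0,0,0.1,0.026,0,-1],
    [0,0,0,0.2,0.053,0,-1],
    [0,0,0,0.3,0.079,0,-1],
    [0,0,0,0.36,0.095,0,-1],
    [0,0,0,0.36,0.095,0,-1]
  ]
}}

```text
t: 5.4
eef_pos: [513.8, 124.4, 29.6]
tool_rot: [0.0, -0.128, 0.992, 0.0]
ft_force: [1.2, 0.3, -0.9]
grip_width: 59.8
grip_force: 10.0
```

```bash
python3 - <<'E'
from h import *
s=ctrl.get_state(); w=ctrl.get_image("wrist"); E=ext("wrist",s); np.savez("w1.npz",w=w,R=E[2],t=E[3]); print(s["eef_pos"],s["ft_force"])
save(cv2.resize(w,(800,600),interpolation=cv2.INTER_CUBIC),"w1.png")
E
```

```text
[513.7807556  124.36364073  29.6207983 ] [ 1.17122165  0.3331802  -0.87742246]
```

View pics/w1.png

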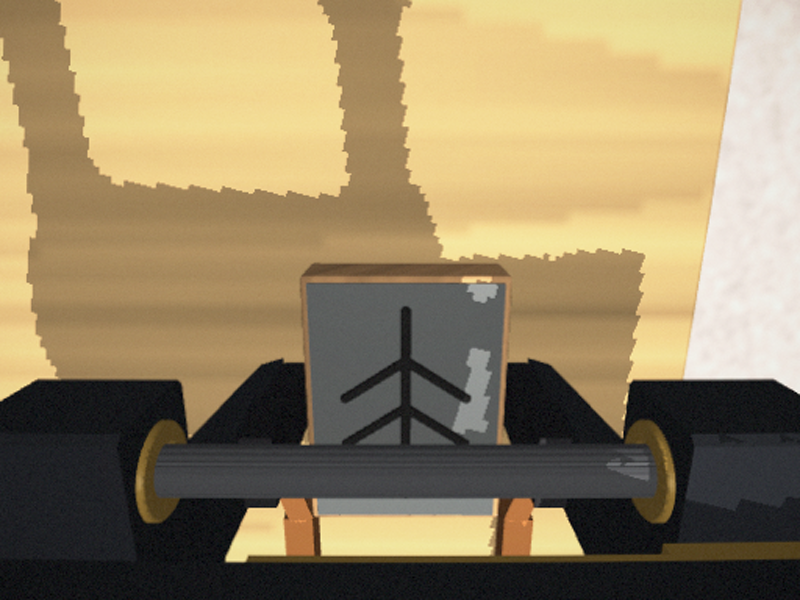

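The block is centred in the mouth: its front edge spans about 315–500, and the inner wall edges are at about 320 and 500. I keep inserting.

Request:
{"fn": "move_arm", "kwargs": {
  "commands": [
    [0,0,0,0.1,0.026,0,-1],
    [0,0,0,0.2,0.053,0,-1],
    [0,0,0,0.3,0.079,0,-1],
    [0,0,0,0.4,0.105,0,-1],
    [0,0,0,0.4,0.105,0,-1]
  ]
}}

```text
t: 5.95
eef_pos: [546.5, 132.9, 29.9]
tool_rot: [0.001, -0.128, 0.992, 0.0]
ft_force: [0.7, -0.0, -0.8]
grip_width: 60.1
grip_force: 10.0
```

Request:
{"fn": "move_arm", "kwargs": {
  "commands": [
    [0,0,0,0.1,0.026,0,-1],
    [0,0,0,0.2,0.053,0,-1],
    [0,0,0,0.3,0.079,0,-1],
    [0,0,0,0.38,0.1,0,-1],
    [0,0,0,0.38,0.1,0,-1]
  ]
}}

```text
t: 6.45
eef_pos: [576.5, 140.8, 29.8]
tool_rot: [0.001, -0.128, 0.992, 0.0]
ft_force: [-0.1, -0.5, -1.8]
grip_width: 59.8
grip_force: 10.0
```

Request:
{"fn": "move_arm", "kwargs": {
  "commands": [
    [0,0,0,0,0,0,0.7],
    [0,0,0,0,0,0,0.7],
    [0,0,0,0,0,0.25,0.7],
    [0,0,0,0,0,0.5,0.7],
    [0,0,0,0,0,0.5,0.7]
  ]
}}

```text
t: 6.95
eef_pos: [577.3, 140.9, 72.5]
tool_rot: [0.003, -0.128, 0.992, 0.0]
ft_force: [-0.2, -1.0, 1.5]
grip_width: 74.9
grip_force: 0.0
```

Request:
{"fn": "move_arm", "kwargs": {
  "commands": [
    [0,0,0,-0.4,-0.1,0,-1],
    [0,0,0,-0.83,-0.22,0,-1],
    [0,0,0,-0.83,-0.22,0,-1],
    [0,0,0,-0.83,-0.22,0,-1],
    [0,0,0,-0.83,-0.22,0,-1]
  ]
}}

```text
t: 7.45
eef_pos: [509.9, 123.1, 69.7]
tool_rot: [0.001, -0.128, 0.992, 0.0]
ft_force: [0.4, 0.4, -0.5]
grip_width: 37.0
grip_force: 0.0
```

```bash
python3 - <<'E'
from h import *
s=ctrl.get_state(); w=ctrl.get_image("wrist"); E=ext("wrist",s); np.savez("w2.npz",w=w,R=E[2],t=E[3]); print(s["eef_pos"],s["grip_width"])
save(cv2.resize(w,(800,600),interpolation=cv2.INTER_CUBIC),"w2.png")
E
```

```text
[509.85223322 123.09767199  69.69330802] 37.01557594288932
```

View pics/w2.png

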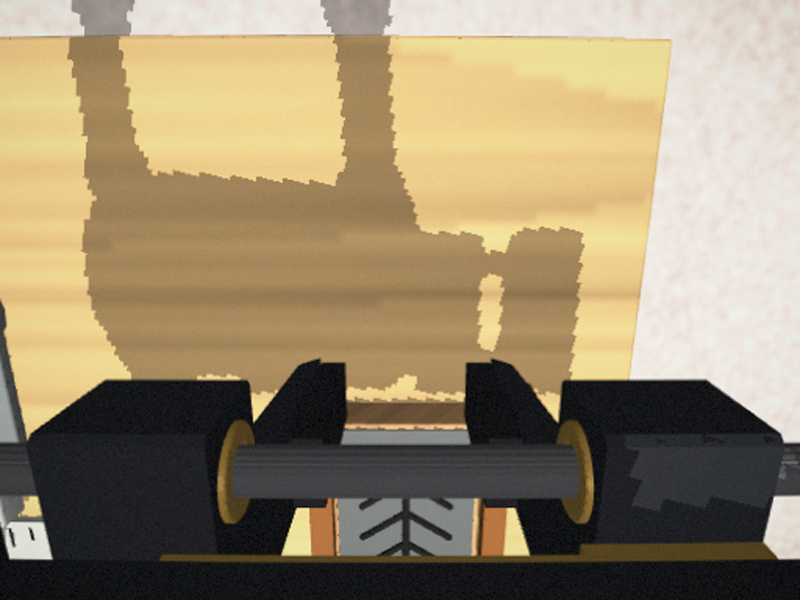

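The block sits square between the walls (wall strips at 322 and 493, leaf axis at 406), with its rear edge at y≈425. I close the fingers, descend behind it and push it home.

Request:
{"fn": "move_arm", "kwargs": {
  "commands": [
    [0,0,0,0,0,0,-1],
    [0,0,0,0,0,0,-1],
    [0,0,0,0,0,-0.3,-1],
    [0,0,0,0,0,-0.58,-1],
    [0,0,0,0,0,-0.58,-1]
  ]
}}

```text
t: 8.0
eef_pos: [506.3, 122.4, 20.3]
tool_rot: [-0.003, -0.128, 0.992, -0.0]
ft_force: [-1.0, -0.3, 0.7]
grip_width: 0.4
grip_force: 0.0
```

Request:
{"fn": "move_arm", "kwargs": {
  "commands": [
    [0,0,0,0.06,0.016,0,-1],
    [0,0,0,0.12,0.032,0,-1],
    [0,0,0,0.18,0.048,0,-1],
    [0,0,0,0.24,0.063,0,-1],
    [0,0,0,0.24,0.063,0,-1]
  ]
}}

```text
t: 8.5
eef_pos: [529.5, 128.2, 24.0]
tool_rot: [0.001, -0.128, 0.992, 0.0]
ft_force: [-0.4, -0.6, -0.8]
grip_width: 0.3
grip_force: 0.0
```

Request:
{"fn": "move_arm", "kwargs": {
  "commands": [
    [0,0,0,0.025,0.007,0,-1],
    [0,0,0,0.05,0.013,0,-1],
    [0,0,0,0.073,0.019,0,-1],
    [0,0,0,0.085,0.022,0,-1],
    [0,0,0,0.085,0.022,0,-1]
  ]
}}

```text
t: 9.0
eef_pos: [534.9, 129.7, 23.0]
tool_rot: [0.0, -0.128, 0.992, 0.0]
ft_force: [-0.9, 0.3, 0.4]
grip_width: 0.3
grip_force: 0.0
```

Request:
{"fn": "move_arm", "kwargs": {
  "commands": [
    [0,0,0,0.012,0.003,0,-1],
    [0,0,0,0.024,0.006,0,-1],
    [0,0,0,0.024,0.006,0,-1]
  ]
}}

```text
t: 9.3
eef_pos: [536.9, 130.2, 23.1]
tool_rot: [0.0, -0.128, 0.992, 0.0]
ft_force: [0.2, -0.3, -0.3]
grip_width: 0.4
grip_force: 0.1
```

Request:
{"fn": "move_arm", "kwargs": {
  "commands": [
    [0,0,0,0.012,0.003,0,-1],
    [0,0,0,0.024,0.006,0,-1],
    [0,0,0,0.024,0.006,0,-1]
  ]
}}

```text
t: 9.6
eef_pos: [538.9, 130.7, 23.1]
tool_rot: [0.0, -0.128, 0.992, 0.0]
ft_force: [-0.2, -0.7, 0.7]
grip_width: 0.7
grip_force: 0.1
```

Request:
{"fn": "move_arm", "kwargs": {
  "commands": [
    [0,0,0,0.012,0.003,0,-1],
    [0,0,0,0.024,0.006,0,-1],
    [0,0,0,0.024,0.006,0,-1]
  ]
}}

```text
t: 9.9
eef_pos: [540.2, 131.0, 23.1]
tool_rot: [-0.0, -0.128, 0.992, -0.0]
ft_force: [-2.8, -0.7, 1.1]
grip_width: 0.2
grip_force: 1.2
```

Request:
{"fn": "move_arm", "kwargs": {
  "commands": [
    [0,0,0,0.012,0.003,0,-1],
    [0,0,0,0.024,0.006,0,-1],
    [0,0,0,0.024,0.006,0,-1]
  ]
}}

```text
t: 10.2
eef_pos: [540.2, 131.1, 22.8]
tool_rot: [-0.002, -0.128, 0.992, -0.0]
ft_force: [-7.3, -1.7, 6.7]
grip_width: 0.6
grip_force: 4.0
```

Request:
{"fn": "move_arm", "kwargs": {
  "commands": [
    [0,0,0,0.012,0.003,0,-1],
    [0,0,0,0.012,0.003,0,-1],
    [0,0,0,-0.1,-0.026,0,-1],
    [0,0,0,-0.2,-0.052,0,-1],
    [0,0,0,-0.2,-0.052,0,-1]
  ]
}}

```text
t: 10.7
eef_pos: [525.4, 127.2, 22.8]
tool_rot: [-0.0, -0.128, 0.992, -0.0]
ft_force: [0.2, 0.6, -0.0]
grip_width: 0.5
grip_force: 0.0
```

Request:
{"fn": "move_arm", "kwargs": {
  "commands": [
    [0,0,0,0,0,0.5,-1],
    [0,0,0,0,0,1,-1]
  ]
}}

```text
t: 10.9
eef_pos: [525.1, 127.2, 102.4]
tool_rot: [-0.002, -0.128, 0.992, -0.0]
ft_force: [0.8, -0.2, 0.4]
grip_width: 0.3
grip_force: 0.0
```

Request:
{"fn": "move_arm", "kwargs": {
  "commands": [
    [0,0,0,0.2,-0.25,0.45,1],
    [0,0,0,0.4,-0.45,0.9,1]
  ]
}}

```text
t: 11.1
eef_pos: [558.9, 91.3, 176.9]
tool_rot: [0.001, -0.129, 0.992, -0.0]
ft_force: [0.4, 0.3, 0.6]
grip_width: 14.5
grip_force: 0.0
```

Request:
{"fn": "move_arm", "kwargs": {
  "commands": [
    [0,0,0,0.4,-0.45,0.45,1],
    [0,0,0,0.8,-0.9,0.8,1],
    [0,0,0,0.8,-0.9,0.8,1],
    [0,0,0,0.8,-0.9,0.8,1]
  ]
}}

```text
t: 11.5
eef_pos: [624.7, 18.0, 241.0]
tool_rot: [0.002, -0.127, 0.992, -0.0]
ft_force: [0.0, 0.1, 0.7]
grip_width: 46.5
grip_force: 0.0
```

```bash
python3 - <<'E'
from h import *
s=ctrl.get_state(); w=ctrl.get_image("wrist"); E=ext("wrist",s); np.savez("w3.npz",w=w,R=E[2],t=E[3]); print(s["eef_pos"],s["t"])
save(cv2.resize(w,(800,600),interpolation=cv2.INTER_CUBIC),"w3.png")
E
```

```text
[624.69288923  17.9867072  240.96301514] 11.5
```

View pics/w3.png

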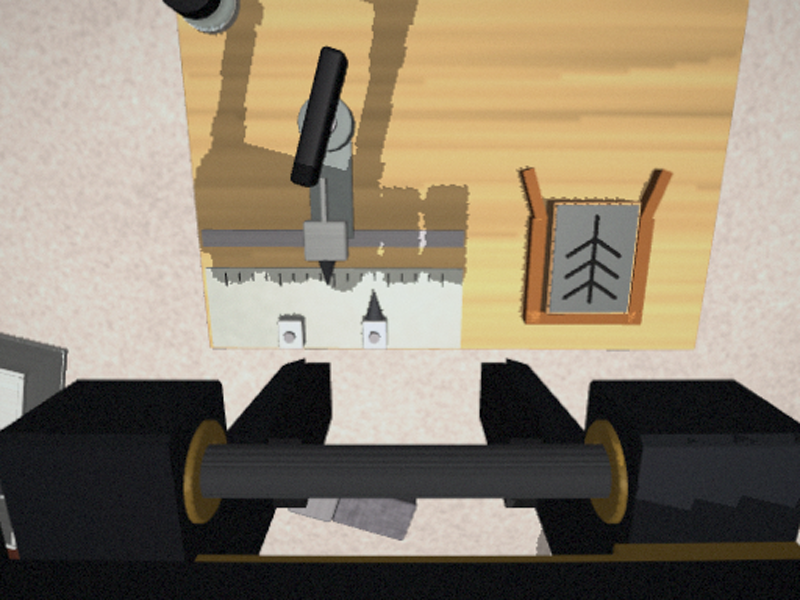

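The block is home against the end wall at (590,313). The pointer tip is at (328,285), the mark tip at (374,290), and the bar knob runs from (335,50) to (303,180).

```bash
python3 - <<'E'
from fit import *
D=np.load("w3.npz"); E=(K,d,D["R"],D["t"])
O=(E,s([(211,349),(696,349),(538,312),(639,314),(526,172),(665,174)]),[15.]*2+[27.]*2+[27.]*2,[(135,-190),(135,190),(100,62),(100,128),(0,46),(0,144)])
O=(E,O[1][:2],O[2][:2],O[3][:2])
x,f=solve([O],[552,36,.257]); print(x,np.degrees(x[2]),f.round(1).tolist())
th=x[2];ex=np.array([np.cos(th),np.sin(th)]);ey=np.array([-np.sin(th),np.cos(th)])
bed=lambda P:np.c_[(P[:,:2]-x[:2])@ex,(P[:,:2]-x[:2])@ey].round(1).tolist()
print("tips",bed(ray(E,s([(328,285),(374,290)]),27.)))
b=ray(E,s([(335,50),(303,180)]),72.); print("bar",bed(b), b.round(1).tolist()); v=(b[1]-b[0]); print(np.degrees(np.arctan2(v[1],v[0])))
q=ray(E,s([(551,203),(640,207),(632,315),(546,312)]),37.);print("block",bed(q))
print("walls",bed(ray(E,s([(545,220),(640,220),(642,318),(527,318)]),27.)))
w=D["w"]; save(cv2.resize(w[160:220,180:260],(800,600),interpolation=cv2.INTER_CUBIC),"p3.png")
E
```

```text
[5.52805426e+02 3.84993349e+01 2.56052413e-01] 14.670722616554427 [[0.2, -1.1], [-0.2, 1.1]]
tips [[81.1, -94.0], [84.8, -60.7]]
bar [[-66.0, -77.9], [5.6, -99.5]] [[508.7, -53.5, 72.0], [583.4, -56.3, 72.0]]
-2.1342094324318923
block [[21.7, 60.3], [24.1, 121.2], [100.6, 124.8], [98.4, 62.6]]
walls [[34.2, 59.8], [34.0, 126.8], [106.0, 137.2], [106.0, 51.7]]
```

View pics/p3.png

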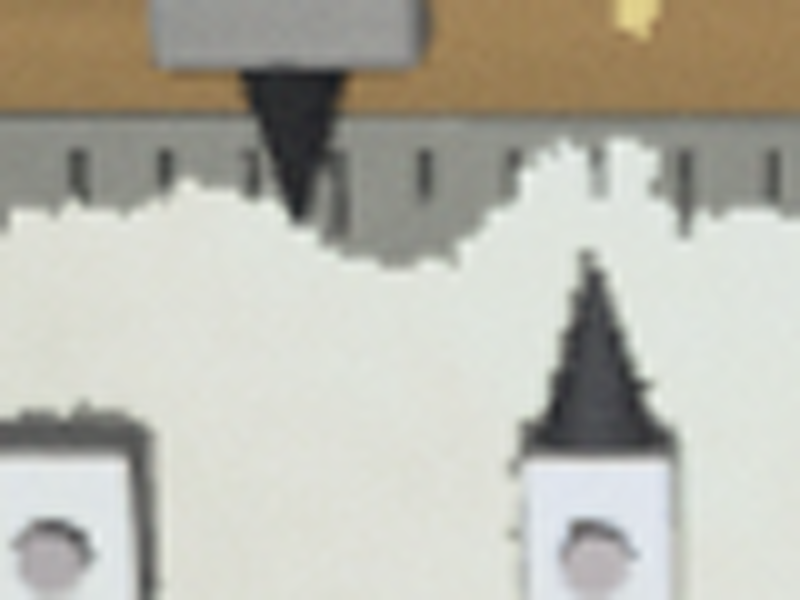

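```bash
python3 - <<'E'
from fit import *
st=ctrl.get_state(); print(np.round(st["q"],3),st["tool_rot"],st["eef_pos"])
D=np.load("w3.npz"); E=(K,d,D["R"],D["t"])
p=ray(E,[(209.9,182.2),(238.8,185.2)],27.); v=(p[1]-p[0])[:2]
for th in (.250,.256,.262): print(th,v@[-np.sin(th),np.cos(th)],v@[np.cos(th),np.sin(th)])
E
```

```text
[-1.000e-02  1.660e-01  1.721e+00  1.000e-03  1.254e+00 -1.837e+00] [ 1.60825719e-04 -1.27665423e-01  9.91817239e-01  2.78326621e-04] [622.67435829  19.1826922  238.96365986]
0.25 32.64325709376943 3.279561467430983
0.256 32.6229922661639 3.475360802909143
0.262 32.60155301436005 3.671035025773734
```

Request:
{"fn": "move_arm", "kwargs": {
  "commands": [
    [0,0,-0.04,-0.06,-0.06,0,1],
    [0,0,-0.085,-0.12,-0.12,0,1],
    [0,0,-0.13,-0.18,-0.17,0,1],
    [0,0,-0.175,-0.24,-0.23,0,1],
    [0,0,-0.2187,-0.24,-0.23,0,1]
  ]
}}

```text
t: 12.05
eef_pos: [600.3, 2.3, 236.4]
tool_rot: [-0.002, 0.215, 0.977, -0.0]
ft_force: [0.3, 0.3, 1.1]
grip_width: 88.1
grip_force: 0.0
```

Request:
{"fn": "move_arm", "kwargs": {
  "commands": [
    [0,0,-0.04,-0.06,-0.06,0,1],
    [0,0,-0.085,-0.12,-0.12,0,1],
    [0,0,-0.13,-0.18,-0.17,0,1],
    [0,0,-0.175,-0.24,-0.23,0,1],
    [0,0,-0.2187,-0.24,-0.23,0,1]
  ]
}}

```text
t: 12.55
eef_pos: [581.2, -16.0, 236.4]
tool_rot: [-0.002, 0.532, 0.847, -0.001]
ft_force: [-1.0, 0.5, -0.2]
grip_width: 88.2
grip_force: 0.0
```

Request:
{"fn": "move_arm", "kwargs": {
  "commands": [
    [0,0,-0.04,-0.06,-0.06,-0.1,1],
    [0,0,-0.085,-0.12,-0.12,-0.2,1],
    [0,0,-0.13,-0.18,-0.17,-0.3,1],
    [0,0,-0.175,-0.24,-0.23,-0.4,1],
    [0,0,-0.2187,-0.24,-0.23,-0.5,1]
  ]
}}

```text
t: 13.05
eef_pos: [561.8, -34.3, 196.3]
tool_rot: [-0.002, 0.786, 0.618, -0.002]
ft_force: [-0.2, 0.1, 0.9]
grip_width: 88.1
grip_force: 0.0
```

Request:
{"fn": "move_arm", "kwargs": {
  "commands": [
    [0,0,-0.04,-0.06,-0.06,-0.1,1],
    [0,0,-0.085,-0.12,-0.12,-0.2,1],
    [0,0,-0.13,-0.18,-0.17,-0.3,1],
    [0,0,-0.175,-0.24,-0.23,-0.4,1],
    [0,0,-0.2187,-0.24,-0.23,-0.5,1]
  ]
}}

```text
t: 13.55
eef_pos: [542.5, -52.6, 156.3]
tool_rot: [-0.001, 0.948, 0.317, -0.002]
ft_force: [-0.1, -0.5, -0.6]
grip_width: 88.3
grip_force: 0.0
```

Request:
{"fn": "move_arm", "kwargs": {
  "commands": [
    [0,0,-0.045,0,0,0,1],
    [0,0,-0.09,0,0,0,1],
    [0,0,-0.13,0,0,0,1],
    [0,0,-0.175,0,0,-0.2,1],
    [0,0,-0.2187,0,0,-0.3,1]
  ]
}}

```text
t: 14.05
eef_pos: [542.6, -52.2, 132.0]
tool_rot: [-0.001, 1.0, -0.02, -0.002]
ft_force: [-0.0, 0.2, 0.2]
grip_width: 87.6
grip_force: 0.0
```

Request:
{"fn": "move_arm", "kwargs": {
  "commands": [
    [0,0,0,0,0,0,1],
    [0,0,0,0,0,0,1]
  ]
}}

```text
t: 14.25
eef_pos: [543.9, -52.9, 133.7]
tool_rot: [-0.0, 1.0, -0.016, -0.002]
ft_force: [-0.1, 0.2, 0.8]
grip_width: 88.0
grip_force: 0.0
```

Request:
{"fn": "move_arm", "kwargs": {
  "commands": [
    [0,0,0,0.02,-0.03,-0.3,1],
    [0,0,0,0.02,-0.03,-0.6,1],
    [0,0,0,0.02,-0.03,-1,1],
    [0,0,0,0.02,-0.03,-1,0],
    [0,0,0,0.02,-0.03,-1,0]
  ],
  "squeeze": 25
}}

```text
t: 14.75
eef_pos: [546.6, -56.2, 55.0]
tool_rot: [-0.0, 1.0, -0.017, -0.001]
ft_force: [0.7, 0.6, 0.2]
grip_width: 74.1
grip_force: 0.0
```

Request:
{"fn": "move_arm", "kwargs": {
  "commands": [
    [0,0,0,0,0,0,-1],
    [0,0,0,0,0,0,-1],
    [0,0,0,0,0,0,-1],
    [0,0,0,0,0,0,-1],
    [0,0,0,0,0,0,-1]
  ]
}}

```text
t: 15.25
eef_pos: [547.5, -56.6, 55.6]
tool_rot: [0.0, 1.0, -0.018, 0.0]
ft_force: [-0.1, 0.2, 0.6]
grip_width: 34.4
grip_force: 0.0
```

Request:
{"fn": "move_arm", "kwargs": {
  "commands": [
    [0,0,0,0,0,0,-1],
    [0,0,0,0,0,0,-1],
    [0,0,0,0,0,0,-1],
    [0,0,0,0,0,0,-1],
    [0,0,0,0,0,0,-1]
  ]
}}

```text
t: 15.75
eef_pos: [547.2, -56.6, 55.1]
tool_rot: [-0.0, 1.0, -0.018, -0.0]
ft_force: [-0.1, -0.5, 0.2]
grip_width: 13.6
grip_force: 25.0
```

Request:
{"fn": "move_arm", "kwargs": {
  "commands": [
    [0,0,0.03,0,0,0,-1],
    [0,0,0.06,0,0,0,-1],
    [0,0,0.09,0,0,0,-1],
    [0,0,0.12,0,0,0,-1],
    [0,0,0.15,0,0,0,-1]
  ]
}}

```text
t: 16.25
eef_pos: [547.2, -56.8, 55.1]
tool_rot: [0.0, 0.976, 0.218, -0.0]
ft_force: [-0.1, -0.4, -0.0]
grip_width: 13.5
grip_force: 25.0
```

Smooth, with no side load. I continue.

Request:
{"fn": "move_arm", "kwargs": {
  "commands": [
    [0,0,0.035,0,0,0,-1],
    [0,0,0.07,0,0,0,-1],
    [0,0,0.105,0,0,0,-1],
    [0,0,0.14,0,0,0,-1],
    [0,0,0.18,0,0,0,-1]
  ]
}}

```text
t: 16.75
eef_pos: [547.4, -57.0, 55.0]
tool_rot: [0.0, 0.876, 0.482, 0.0]
ft_force: [0.4, -1.4, -1.0]
grip_width: 13.8
grip_force: 25.0
```

Request:
{"fn": "move_arm", "kwargs": {
  "commands": [
    [0,0,0.035,0,0,0,-1],
    [0,0,0.07,0,0,0,-1],
    [0,0,0.105,0,0,0,-1],
    [0,0,0.14,0,0,0,-1],
    [0,0,0.18,0,0,0,-1]
  ]
}}

```text
t: 17.25
eef_pos: [547.7, -57.1, 55.1]
tool_rot: [0.001, 0.707, 0.707, 0.0]
ft_force: [1.5, -1.6, -1.4]
grip_width: 14.0
grip_force: 25.0
```

Request:
{"fn": "move_arm", "kwargs": {
  "commands": [
    [0,0,0.035,0,0,0,-1],
    [0,0,0.07,0,0,0,-1],
    [0,0,0.105,0,0,0,-1],
    [0,0,0.14,0,0,0,-1],
    [0,0,0.18,0,0,0,-1]
  ]
}}

```text
t: 17.75
eef_pos: [548.0, -57.0, 55.1]
tool_rot: [0.001, 0.482, 0.876, 0.0]
ft_force: [2.8, -1.6, -2.4]
grip_width: 13.7
grip_force: 25.0
```

Request:
{"fn": "move_arm", "kwargs": {
  "commands": [
    [0,0,0.03,0,0,0,-1],
    [0,0,0.06,0,0,0,-1],
    [0,0,0.09,0,0,0,-1],
    [0,0,0.12,0,0,0,-1],
    [0,0,0.12,0,0,0,-1]
  ]
}}

```text
t: 18.25
eef_pos: [548.1, -56.9, 55.1]
tool_rot: [0.001, 0.311, 0.95, 0.0]
ft_force: [4.2, -1.6, -3.5]
grip_width: 13.7
grip_force: 25.0
```

```bash
python3 - <<'E'
from fit import *
s=ctrl.get_state(); w=ctrl.get_image("wrist"); E=ext("wrist",s); np.savez("w4.npz",w=w,R=E[2],t=E[3])
q=s["tool_rot"]; print("tool y",2*np.degrees(np.arctan2(q[2],q[1]))-90,s["q"][5])
B=np.array([552.6,37.5]);th=.257;ex=np.array([np.cos(th),np.sin(th)]);ey=np.array([-np.sin(th),np.cos(th)])
print(proj(E,[[*(B+x*ex+y*ey),27] for x,y in((83,-65),(88,-61))]))
a=ctrl.get_image("top"); save(np.hstack([cv2.resize(w,(512,384)),cv2.resize(a[130:190,250:330],None,fx=3.6,fy=6.4)[:384]])if 0 else cv2.resize(w,(800,600)),"w4.png")
E
```

```text
tool y 53.756601936463596 -1.0864409355365277
[[426.9017058  306.24583992]
 [437.18276598 306.22585194]]
```

Request:
{"fn": "move_arm", "kwargs": {
  "commands": [
    [0,0,0.02,0,0,0,-1],
    [0,0,0.04,0,0,0,-1],
    [0,0,0.0556,0,0,0,-1],
    [0,0,0.0556,0,0,0,-1],
    [0,0,0.0556,0,0,0,-1]
  ]
}}

```text
t: 18.85
eef_pos: [548.1, -56.8, 55.1]
tool_rot: [0.001, 0.228, 0.974, -0.0]
ft_force: [4.6, -1.6, -5.3]
grip_width: 13.7
grip_force: 25.0
```

Request:
{"fn": "move_arm", "kwargs": {
  "commands": [
    [0,0,0,0,0,0,1],
    [0,0,0,0,0,0,1],
    [0,0,0,0,0,0,1],
    [0,0,0,0,0,0.35,1],
    [0,0,0,0,0,0.7,1]
  ]
}}

```text
t: 19.35
eef_pos: [545.6, -56.3, 110.5]
tool_rot: [-0.002, 0.227, 0.974, -0.0]
ft_force: [0.6, 0.4, 1.2]
grip_width: 51.5
grip_force: 0.0
```

Request:
{"fn": "move_arm", "kwargs": {
  "commands": [
    [0,0,0.045,0.4,0.2,0,1],
    [0,0,0.09,0.7,0.5,0,1],
    [0,0,0.135,0.98,0.72,0,1],
    [0,0,0.18,0.98,0.72,0,1],
    [0,0,0.227,0.98,0.72,0,1]
  ]
}}

```text
t: 19.85
eef_pos: [626.0, 2.0, 111.0]
tool_rot: [-0.0, -0.13, 0.991, 0.0]
ft_force: [-0.3, -0.7, 1.0]
grip_width: 87.7
grip_force: 0.0
```

Request:
{"fn": "move_arm", "kwargs": {
  "commands": [
    [0,0,0,0.2,0,0,1],
    [0,0,0,0.2,0,0,1],
    [0,0,0,0.2,0,0,1]
  ]
}}

```text
t: 20.15
eef_pos: [641.2, 1.1, 111.0]
tool_rot: [-0.0, -0.127, 0.992, 0.0]
ft_force: [-0.3, -0.2, -0.7]
grip_width: 88.3
grip_force: 0.0
```

```bash
python3 - <<'E'
from fit import *
s=ctrl.get_state(); w=ctrl.get_image("wrist"); E=ext("wrist",s); np.savez("w5.npz",w=w,R=E[2],t=E[3]); print(s["t"],s["eef_pos"])
B=np.array([552.6,37.5]);th=.257;ex=np.array([np.cos(th),np.sin(th)]);ey=np.array([-np.sin(th),np.cos(th)])
u=proj(E,[*(B+83*ex-61*ey),27])[0]; print(u)
x=int(np.clip(u[0]-80,0,352)); y=int(np.clip(u[1]-60,0,264)); print(x,y)
save(cv2.resize(w[y:y+120,x:x+160],(800,600),interpolation=cv2.INTER_CUBIC),"w5.png")
E
```

```text
20.15 [641.22227307   1.06820395 110.96168497]
[254.98720059 210.48773153]
174 150
```

View pics/w5.png

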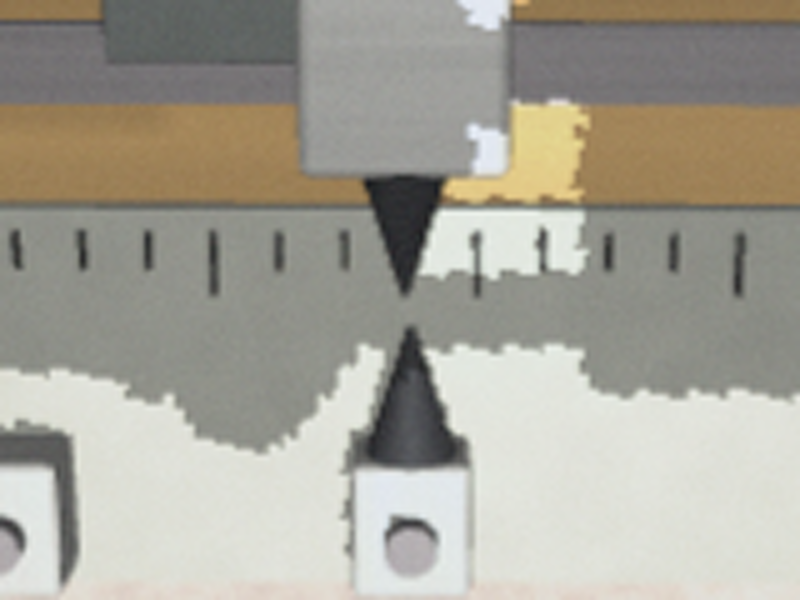

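The tips nearly meet: pointer tip at crop (405,297), mark tip at (410,327), so the pointer is slightly right of the mark. I measure this by sub-pixel.

```bash
cat > tips.py <<'E'
from fit import *
import sys
D=np.load(sys.argv[1]); w=D["w"]; E=(K,d,D["R"],D["t"]); ox,oy,px,mx=[float(a) for a in sys.argv[2:6]]
g=cv2.resize(w,None,fx=4,fy=4,interpolation=cv2.INTER_CUBIC).max(2).astype(float)
def axis(u,r0,r1):
    out=[]
    for r in np.arange(r0,r1,0.5):
        row=g[int(r*4),int((u-10)*4):int((u+10)*4)]; x=np.arange(len(row))
        k=np.clip(row.mean()*.75-row,0,None)*(np.abs(x-40)<36); out.append((u-10+(k@x)/k.sum()/4-.375,r))
    X=ray(E,out,27.)[:,:2]; return X
def lines(th):
    ey=np.array([-np.sin(th),np.cos(th)]); return [np.median(X@ey) for X in (A,M)]
A=axis(px,*map(float,sys.argv[6:8])); M=axis(mx,*map(float,sys.argv[8:10]))
for th in (.25,.257,.264): l=lines(th); print(th,np.round(l,2),"dy",round(l[1]-l[0],2))
E
python3 tips.py w5.npz 0 0 255 256 188 207 219 238
```

```text
0.25 [-161.28 -160.66] dy 0.62
0.257 [-165.62 -165.15] dy 0.47
0.264 [-169.94 -169.62] dy 0.31
```

Request:
{"fn": "move_arm", "kwargs": {
  "commands": [
    [0,0,-0.045,-0.3,-0.15,0,1],
    [0,0,-0.09,-0.6,-0.4,0,1],
    [0,0,-0.135,-0.9,-0.72,0,1],
    [0,0,-0.18,-0.98,-0.72,0,1],
    [0,0,-0.2278,-0.98,-0.72,0,1]
  ]
}}

```text
t: 20.7
eef_pos: [560.8, -57.3, 110.9]
tool_rot: [-0.001, 0.232, 0.973, -0.0]
ft_force: [0.7, -0.3, 0.7]
grip_width: 87.7
grip_force: 0.0
```

Request:
{"fn": "move_arm", "kwargs": {
  "commands": [
    [0,0,0,-0.19,0,0,1],
    [0,0,0,-0.19,0,0,1],
    [0,0,0,-0.19,0,0,1]
  ]
}}

```text
t: 21.0
eef_pos: [547.6, -56.6, 111.2]
tool_rot: [0.0, 0.228, 0.974, 0.0]
ft_force: [0.8, 0.1, 0.1]
grip_width: 88.2
grip_force: 0.0
```

Request:
{"fn": "move_arm", "kwargs": {
  "commands": [
    [0,0,0,0,0,-0.35,1],
    [0,0,0,0,0,-0.7,1],
    [0,0,0,0,0,-0.7,-1],
    [0,0,0,0,0,-0.7,-1],
    [0,0,0,0,0,-0.7,-1]
  ]
}}

```text
t: 21.5
eef_pos: [549.4, -56.7, 56.5]
tool_rot: [0.001, 0.228, 0.974, 0.0]
ft_force: [-0.3, -0.2, 0.5]
grip_width: 66.1
grip_force: 0.0
```

Request:
{"fn": "move_arm", "kwargs": {
  "commands": [
    [0,0,0,0,0,0,-1],
    [0,0,0,0,0,0,-1],
    [0,0,0,0,0,0,-1],
    [0,0,0,0,0,0,-1],
    [0,0,0,0,0,0,-1]
  ]
}}

```text
t: 22.0
eef_pos: [548.1, -56.6, 55.3]
tool_rot: [0.0, 0.228, 0.974, 0.0]
ft_force: [-0.4, 0.4, -0.5]
grip_width: 26.0
grip_force: 0.0
```

Request:
{"fn": "move_arm", "kwargs": {
  "commands": [
    [0,0,0,0,0,0,-1],
    [0,0,0,0,0,0,-1],
    [0,0,0,0,0,0,-1]
  ]
}}

```text
t: 22.3
eef_pos: [547.9, -56.7, 55.1]
tool_rot: [-0.0, 0.228, 0.974, -0.0]
ft_force: [-0.5, -0.2, 0.7]
grip_width: 13.7
grip_force: 25.0
```

Request:
{"fn": "move_arm", "kwargs": {
  "commands": [
    [0,0,0.007,0,0,0,-1],
    [0,0,0.014,0,0,0,-1],
    [0,0,0.014,0,0,0,-1],
    [0,0,0.014,0,0,0,-1]
  ]
}}

```text
t: 22.7
eef_pos: [548.0, -56.7, 55.1]
tool_rot: [-0.0, 0.207, 0.978, -0.0]
ft_force: [-0.9, -2.0, 1.2]
grip_width: 13.7
grip_force: 25.0
```

Request:
{"fn": "move_arm", "kwargs": {
  "commands": [
    [0,0,0,0,0,0,1],
    [0,0,0,0,0,0,1],
    [0,0,0,0,0,0,1],
    [0,0,0,0,0,0.35,1],
    [0,0,0,0,0,0.7,1]
  ]
}}

```text
t: 23.2
eef_pos: [546.8, -56.3, 110.5]
tool_rot: [-0.002, 0.207, 0.978, -0.0]
ft_force: [1.0, 0.4, 0.2]
grip_width: 51.9
grip_force: 0.0
```

Request:
{"fn": "move_arm", "kwargs": {
  "commands": [
    [0,0,0.045,0.4,0.2,0,1],
    [0,0,0.09,0.7,0.5,0,1],
    [0,0,0.135,0.98,0.72,0,1],
    [0,0,0.18,0.98,0.72,0,1],
    [0,0,0.215,0.98,0.72,0,1]
  ]
}}

```text
t: 23.7
eef_pos: [627.2, 1.9, 110.9]
tool_rot: [0.0, -0.132, 0.991, 0.0]
ft_force: [-0.4, 0.4, -0.2]
grip_width: 88.1
grip_force: 0.0
```

Request:
{"fn": "move_arm", "kwargs": {
  "commands": [
    [0,0,0,0.2,0,0,1],
    [0,0,0,0.2,0,0,1],
    [0,0,0,0.2,0,0,1],
    [0,0,0,0.2,0,0,1]
  ]
}}

```text
t: 24.1
eef_pos: [641.8, 1.0, 110.9]
tool_rot: [-0.0, -0.129, 0.992, 0.0]
ft_force: [-0.0, -0.4, -0.7]
grip_width: 88.1
grip_force: 0.0
```

```bash
python3 - <<'E'
from fit import *
s=ctrl.get_state(); w=ctrl.get_image("wrist"); E=ext("wrist",s); np.savez("w6.npz",w=w,R=E[2],t=E[3]); print(s["t"],s["eef_pos"],s["tool_rot"])
save(cv2.resize(w,(800,600),interpolation=cv2.INTER_CUBIC),"w6.png")
E
python3 tips.py w6.npz 0 0 255 256 188 207 219 238
```

```text
24.1 [641.77266732   1.00129531 110.89269549] [-4.17385081e-04 -1.28860524e-01  9.91662638e-01  6.58176195e-05]
0.25 [-160.84 -160.57] dy 0.26
0.257 [-165.17 -165.07] dy 0.1
0.264 [-169.5  -169.55] dy -0.05
```

View pics/w6.png

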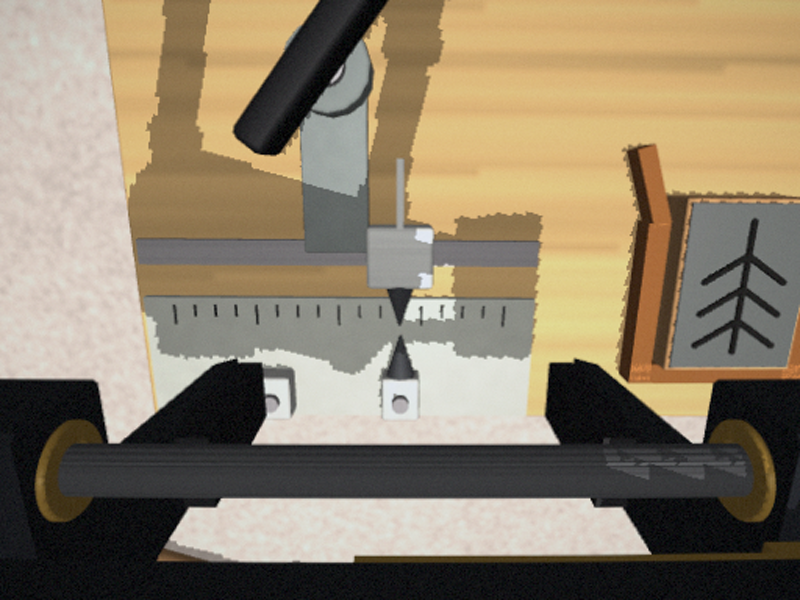

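The pointer lines up with the mark to about 0.1–0.2 mm. Now I check numerically that the block is square, comparing its face outline with the pocket walls.

```bash
cat > sq.py <<'E'
from fit import *
import sys
D=np.load(sys.argv[1]); w=D["w"]; E=(K,d,D["R"],D["t"])
B=np.array([552.6,37.5]);th=.257;ex=np.array([np.cos(th),np.sin(th)]);ey=np.array([-np.sin(th),np.cos(th)])
# rectified bed-frame pictures at 4 px/mm, at heights 37 (block face) and 27 (walls)
def rect(z,x0=0,x1=120,y0=40,y1=150,k=4):
    yy,xx=np.meshgrid(np.arange(y0,y1,1/k),np.arange(x0,x1,1/k)); P=B+xx[...,None]*ex+yy[...,None]*ey
    uv=proj(E,np.c_[P.reshape(-1,2),np.full(P.size//2,z)]).reshape(*xx.shape,2).astype(np.float32)
    return cv2.remap(w,uv[...,0],uv[...,1],cv2.INTER_CUBIC)
h=cv2.cvtColor(rect(37.),cv2.COLOR_RGB2HSV); m=((h[...,1]<60)&(h[...,2]>60)&(h[...,2]<200)).astype(np.uint8)
m=cv2.morphologyEx(cv2.morphologyEx(m,cv2.MORPH_CLOSE,np.ones((25,25))),cv2.MORPH_OPEN,np.ones((25,25)))
c=max(cv2.findContours(m,0,1)[0],key=cv2.contourArea)[:,0]/4+[40,0]   # (y,x)
def edge(c,ax,lo,hi):  # fit coordinate ax over the other between percentiles
    o=1-ax; a,b=np.percentile(c[:,o],[15,85]); s_=(c[:,o]>a)&(c[:,o]<b); mid=np.median(c[:,ax])
    for nm,k in(("low",c[:,ax]<(c[:,ax].min()+c[:,ax].max())/2),("high",c[:,ax]>(c[:,ax].min()+c[:,ax].max())/2)):
        q=c[s_&k]; p=np.polyfit(q[:,o],q[:,ax],1); print(["y","x"][ax],nm,"slope deg %.2f"%np.degrees(p[0]),"at centre %.1f"%np.polyval(p,(a+b)/2))
c=cv2.findContours(m,0,cv2.CHAIN_APPROX_NONE)[0]; c=max(c,key=cv2.contourArea)[:,0]/4+[40,0]
print("face"); edge(c,1,0,0); edge(c,0,0,0)
h=cv2.cvtColor(rect(27.),cv2.COLOR_RGB2HSV); m=((h[...,0]<14)&(h[...,1]>120)).astype(np.uint8); m=cv2.morphologyEx(m,cv2.MORPH_OPEN,np.ones((5,5)))
def first(rows,vals,rev):
    out=[]
    for r in rows:
        line=m[r] if not rev else m[:,r]; k=np.flatnonzero(line); 
        if len(k): out.append((r/4,k[0]/4,k[-1]/4))
    return np.array(out)
L=first(range(4*45,4*95,2),0,0); W=first(range(4*30,4*80,2),0,1)
for n,a in(("right wall outer y",(L[:,0],L[:,1]+40)),("left wall outer y",(L[:,0],L[:,2]+40)),("end wall outer x",(W[:,0],W[:,2]))):
    p=np.polyfit(*a,1); r=a[1]-np.polyval(p,a[0]); k=np.abs(r)<1.; p=np.polyfit(a[0][k],a[1][k],1); print(n,"slope deg %.2f"%np.degrees(p[0]),np.median(a[1]).round(1),k.mean().round(2))
E
python3 sq.py w3.npz
```

```text
face
x low slope deg 0.00 at centre 23.2
x high slope deg -0.47 at centre 98.2
y low slope deg 0.26 at centre 65.2
y high slope deg -2.62 at centre 120.2
right wall outer y slope deg 0.36 50.1 0.77
left wall outer y slope deg -0.25 136.2 0.96
end wall outer x slope deg -0.17 109.5 0.88
```

```bash
python3 - <<'E'
from rig import ctrl
print(ctrl.job_done())
E
```

```text
the job is handed in; nothing more can be done
None
```

I handed the job in: the block is seated against the pocket's end wall and square to about 0.5°, and the pointer lines up with the mark clip's tip to about 0.2 mm. The arm kept clear of the ink jar and the paper stop. I viewed 11 pictures, one over the limit of 10.

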